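# Move the slicer on to the next bin and cover the full one

### The arm

A 7-joint arm with a two-finger parallel gripper is mounted at the origin on a cart in front of the work surface, level with it; the furniture and walls round the work are solid. World frame = base frame: x ahead of the robot, y to its left, z up, the work surface at z = 0. Lengths are in m, angles in rad, forces in N, time in s.
With the tool pointing down it reaches from about 0.425 to 0.875 m from the base axis. Payload 4.7 kg.
Tool frame: the origin (TCP) lies at the very end of the fingers, on their centre line; the grasp point (between the pads) lies behind it (ctrl.tcp_to_grasp is the z of the grasp point in the tool frame, in m); z points along the fingers, y is the line along which they close (so a half turn about z gives the same grasp; the last joint's range is limited). The gripper opens to 87 mm and grips with 3 to 60 N. Pads are 19 mm wide; open, the fingers measure 117 mm over their backs; the gripper's body (75 mm by 190 mm) begins 51 mm behind the grasp point.
Start: joints at [-1.329, 0.321, -0.07, 1.45, 0.023, 1.371, -0.057], TCP at [0.147, 0.633, 0.223] pointing down, gripper open.
Joint ranges: [-2.86, 2.86], [-0.3, 2.09], [-1.38, 1.24], [0.06, 2.45], [-1.56, 4.7], [0.09, 2.05], [-2.69, 2.69]. Speed limits (rad/s): [2.57, 2.57, 3.14, 3.14, 3.14, 3.14, 3.14].

### API

Orientations are given as a rotation vector (axis times angle).
In Python, from bench import ctrl gives the robot as it stands.
- The arm moves only by the tool step_arm, never from a script. Its argument "targets" is a list of rows, each a list of 7 numbers: the shift along the world's x, y, z in cm, then the turn, a rotation vector about the world's x, y, z in degrees, then the opening, from 0 (shut) to 1 (fully open). A call has exactly 5 rows; each row shifts and turns the commanded pose from where the row before left it; what a row does not reach is not made up. A row lasts 1/12 s, in which the tool goes at most 41.7 mm and 7.16 degrees, less where a joint would pass 70% of its speed; a pose out of reach is approached as far as the arm can. A call with a gripper value outside its range is refused whole. The fingers move at their own pace and stop on an object; "force" is the grip in N (left out, the last holds). Time passes only in rows, so rows that do not move let the fingers close, or fill a call up. It gives the time, the measured TCP pose, the force, the opening and the grip force at its end, in the units of the state.
- ctrl.get_state(): the state, without advancing time (a new reading comes with each control period).
- ctrl.get_image(name): name is "scene" or "top" or "wrist"; returns (picture, depth): 384x512x3 uint8, red, green, blue; 384x512 float32, m along the optical axis (not along the pixel's ray), 0 where there is no reading.
- ctrl.camera_params(name): a dict with "intrinsics" (3x3 intrinsics, pixels), "rvec" (rotation vector, rad) and "tvec" (3), from world to camera coordinates, as OpenCV has them; the wrist camera has in their place "hand_eye" (4x4, takes a point from camera to tool coordinates, whose origin is the TCP and whose axes are the flange's). Camera axes: x right, y down, z forward; pixel columns grow to the right and rows downward; lengths in m; the calibration is good to about 2 mm. A picture is of the moment at which its call begins: read the wrist's pose just before it. camera_params takes no time and is no camera call.
- ctrl.close_job(): hands the job in; it is judged then, once.
The state is a dict: "time": time; "joint_positions": joint angles; "qd": joint speeds; "joint_torque": joint torques, N m; "position": TCP position; "tool_rot": TCP orientation; "ft_force": force on the tool from outside, world axes, zero at the start; "torque": the same for the moment, N m; "grip_width": opening from 0.0 (shut) to 1.0 (fully open); "grip_force": force on a finger pad.
Only numpy, scipy, OpenCV 4.12 (cv2) and the standard library are available. Lean on these libraries where they do the work, as an engineer would, in place of code of your own. Each camera call takes 0.05 s, during which the arm holds its last target. There are 200 camera calls.

### The job

The first bin of the slicing station is full of lemon slices. Push the slicer along its rails to the next bin, just the one, until it drops into the catch there, and slide the flat metal cover fully shut over the full bin. Leave the things standing around the station where they are.

Things in the scene. Friction and masses are not known exactly. Their poses are not given: they have to be found in the camera images.
- station: Fixed wooden prep frame 470 mm long (its y axis), 166 mm wide (x), two steel rails up to z 84 mm; origin under its centre on the worktop, z up. From +y to -y at 110 mm pitch: a wooden deck where the cover parks (y = +165 mm), then three open steel bins (y = +55, -55, -165; rims at z = 70). A strip with a V notch by the middle of each bin runs along its front (-x) side.
- bin_1 (a point): Centre of the mouth of the first bin (next to the deck, holds lemon slices), at rim height; mouth 98 mm along the rails, 116 mm across. Axes as the station's.
- bin_2 (a point): Centre of the mouth of the second (empty) bin, 110 mm from the first along the station's -y.
- chute (a point): Centre of the open top of the slicer's feed chute, 163 mm above the worktop; moves with the slicer, axes as the station's. White plastic carriage, plate 88 mm along the rails, plate top 93 mm above the worktop; on it the upright chute, 66 mm along the rails (flat outer faces at y = +-33 mm from here, good to push), 84 mm across, 70 mm tall, 3 mm lip at the top, walls 4 mm.
- slicer (a joint): Travel of the slicer along the station's -y, m: 0 seated over the first bin, 0.110 the second, 0.220 the third. Starts over the first bin (0 to 0.02). A sprung roller drops into a notch at each of these values: about 8 N pushes it out; between notches it slides at about 2 N and stays where it is left; within about 6 mm of a notch it draws itself in.
- pull (a point): Centre of the top of the cover's upright wooden pull, 107 mm above the worktop; moves with the cover, axes as the station's. Pull: bar 80 mm across (x), 14 mm thick (y), 30 mm above the plate. Cover: flat steel plate 108 mm along the rails, 127 mm across, top 77 mm above the worktop, its centre 30 mm from here along -y. It runs on the slicer's track and cannot pass it.
- cover (a joint): Travel of the cover along the station's -y, m: 0 parked on the deck, 0.110 fully shut over the first bin, against a stop (the slicer must have left that bin). Starts at 0 to 0.012, slides at about 1.5 N and stays where it is left.
- lemon: Loose whole lemon, 78 x 55 x 56 mm, in front of the station; origin under its centre.
- tin: Loose low round tin, 86 mm across, 40 mm tall, in front of the station; origin under its centre.
- spice_jar: Loose glass spice jar with green cap, 46 mm across, 106 mm tall, behind the station; origin under its centre.
- salt_mill: Loose salt shaker, 44 mm across, 90 mm tall, behind the station; origin under its centre.
- mug: Loose striped mug, 89 x 124 x 99 mm with its handle, behind the station; origin under its centre.
- spoon_rest: Loose round stoneware spoon rest, 110 mm across, 15 mm high, to the left of the station; origin under its centre.

How it is judged:
By the outcome, as a careful person would: the job done as asked, in the order asked, and still so for the second after the job is handed in, with the robot touching nothing.
It also fails if it takes over 51 s, if anything falls off the work surface, if the arm or the gripper's body presses on something with over 40 N, if the wrist force passes 120 N, or if a joint passes its speed limit or range.

## Working session

There is one attempt and no reset: what is moved stays moved. The work goes in short steps, Python scripts to look and compute and a tool call to move; the robot and the scene stay as the last step left them, time stands still between calls to the robot, and variables do not carry over. Pictures are saved under pics/ and viewed, at most 10 in all, crops included, and the job is handed in when it is done.

Besides the shell and the picture viewer there is one more tool, called after "Call:" as name([rows], argument=value, ...), one row to a line, values as JSON. step_arm: Moves the arm, as the interface text tells. Its arguments: {"type":"object","properties":{"targets":{"type":"array"},"force":{"type":"number"}},"required":["targets"]}

```bash
mkdir -p pics
cat > h.py <<'E'
import numpy as np, cv2
from bench import ctrl
def grab(n):
    im,d=ctrl.get_image(n); p=ctrl.camera_params(n); return im,d,p
def cloud(d,p):
    K=np.array(p["intrinsics"]);R=cv2.Rodrigues(np.array(p["rvec"],float))[0];t=np.array(p["tvec"]).ravel()
    v,u=np.mgrid[:d.shape[0],:d.shape[1]]
    c=np.stack([(u-K[0,2])/K[0,0]*d,(v-K[1,2])/K[1,1]*d,d],-1)
    return (c-t)@R
E
python3 - <<'E'
from h import *
a=[]
for n in("scene","top"):
    im,d,p=grab(n); np.savez(n+".npz",im=im,d=d,P=cloud(d,p)); cv2.imwrite(f"pics/{n}0.png",im[...,::-1])
    print(n,p)
s=ctrl.get_state();print(s)
E
```

```text
scene {'intrinsics': array([[461.83192473,   0.        , 260.87356821],
       [  0.        , 461.83192473, 188.78851283],
       [  0.        ,   0.        ,   1.        ]]), 'rvec': array([ 2.31383733, -0.63182057,  0.27622516]), 'tvec': array([-0.41416857,  0.35782276,  0.94070422])}
top {'intrinsics': array([[416.92461006,   0.        , 253.84693999],
       [  0.        , 416.92461006, 200.42095447],
       [  0.        ,   0.        ,   1.        ]]), 'rvec': array([ 2.10893015, -2.14285122,  0.166841  ]), 'tvec': array([0.10625959, 0.57015454, 1.05102124])}
{'time': 0.1, 'joint_positions': array([-1.32889984,  0.3217284 , -0.07006045,  1.451591  ,  0.02259863,
        1.37082354, -0.05688788]), 'qd': array([ 0.00070757, -0.0018091 , -0.0014924 , -0.00198869,  0.00091041,
       -0.00069546, -0.00119929]), 'joint_torque': array([-2.57110596e-04, -4.92560220e+01, -4.05910397e-01, -3.13407576e+01,
       -6.41729962e-02,  3.92962026e-02,  5.62784601e-05]), 'position': array([0.1467352 , 0.63268506, 0.22156493]), 'tool_rot': array([-3.57010179e-01, -3.12114205e+00,  2.76665683e-03]), 'ft_force': array([-0.50868148,  0.66593327,  0.47254151]), 'torque': array([-0.0208469 , -0.00542771, -0.03515858]), 'grip_force': 0.0, 'grip_width': 0.9992893092572256}
```

View pics/top0.png

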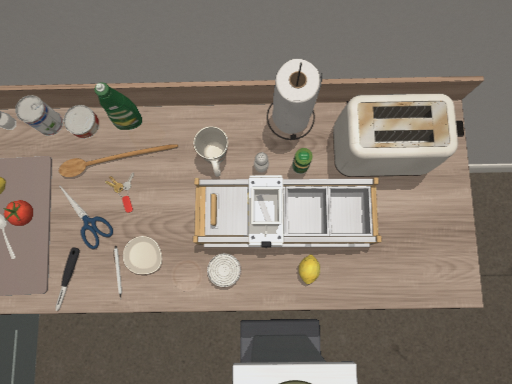

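View pics/scene0.png

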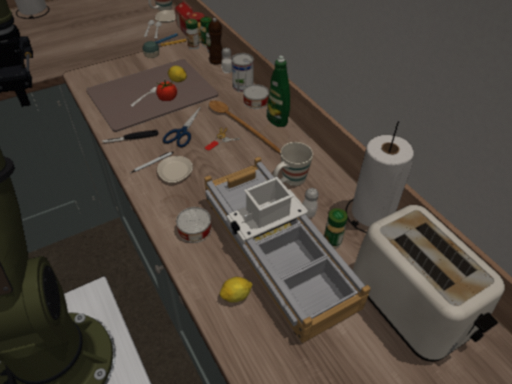

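The top view shows the station lying along world y. The cover's pull is at about (213,210), the slicer chute at (265,210), and the empty bins at (306,212) and (349,212). The mug, shaker and jar are behind the station. The tin (224,271) and lemon (310,270) are in front.

```bash
python3 - <<'E'
from h import *
for n in("top","scene"):
    f=np.load(n+".npz");P=f["P"];d=f["d"];im=f["im"].astype(int)
    ok=(d>0)&(P[...,0]>.3)&(P[...,0]<.8)
    def rect(m,l):
        q=P[m][:,:2]; 
        if len(q)<5: print(n,l,len(q));return
        lo,hi=np.percentile(q,[1,99],axis=0)
        print(n,l,len(q),"z",np.median(P[m][:,2]).round(4),"lo",lo.round(4),"hi",hi.round(4),"rect",[np.round(x,4) for x in cv2.minAreaRect(q.astype(np.float32))])
    v,u=np.mgrid[:384,:512]
    if n=="top":
        reg=ok&(v>170)&(v<255)&(u>190)&(u<385)
        rect(reg&(P[...,2]>.155)&(P[...,2]<.172),"chute")
        rect(reg&(u<235)&(P[...,2]>.098)&(P[...,2]<.115)&(u>204)&(v>190)&(v<230),"pull")
        rect(reg&(P[...,2]>.078)&(P[...,2]<.09),"rails")
        rect(reg&(P[...,2]>.06),"frame")
    else:
        reg=ok&(v>155)&(v<335)&(u>200)&(u<370)
        rect(reg&(v<230)&(u<310)&(P[...,2]>.155)&(P[...,2]<.172),"chute")
        rect(reg&(u<262)&(v<190)&(P[...,2]>.098)&(P[...,2]<.115),"pull")
    # objects height
t=np.load("top.npz")["P"]
for l,(c,r) in dict(mug=(211,145),mill=(261,160),jar=(303,158),tin=(224,271),lemon=(310,270)).items(): print(l,t[r,c].round(3))
def edges():pass
E
python3 - <<'E'
import cv2
a=cv2.imread('pics/top0.png')[165:260,185:390]
b=cv2.imread('pics/scene0.png')[150:340,190:380]
cv2.imwrite('pics/c.png',cv2.resize(a,None,fx=3.9,fy=3.9,interpolation=2))
E
```

```text
top chute 365 z 0.1624 lo [0.4977 0.0332] hi [0.5847 0.103 ] rect [array([0.5413, 0.0674]), array([0.0704, 0.0871]), np.float64(89.2571)]
top pull 177 z 0.1055 lo [0.5044 0.1937] hi [0.5804 0.2068] rect [array([0.5416, 0.2002]), array([0.0781, 0.0132]), np.float64(0.1062)]
top rails 2454 z 0.0833 lo [ 0.4535 -0.2052] hi [0.6303 0.2362] rect [array([0.5442, 0.0173]), array([0.4646, 0.197 ]), np.float64(89.0533)]
top frame 9199 z 0.0795 lo [ 0.4489 -0.2148] hi [0.6391 0.2471] rect [array([0.5455, 0.0032]), array([0.4969, 0.1991]), np.float64(89.4)]
scene chute 405 z 0.1622 lo [0.4939 0.0309] hi [0.5835 0.1044] rect [array([0.5386, 0.0668]), array([0.0753, 0.0912]), np.float64(89.032)]
scene pull 168 z 0.106 lo [0.5019 0.1908] hi [0.5769 0.2067] rect [array([0.5627, 0.2059]), array([0.1227, 0.0366]), np.float64(19.0553)]
mug [0.739 0.216 0.009]
mill [0.67  0.077 0.09 ]
jar [ 0.669 -0.03   0.107]
tin [0.389 0.178 0.036]
lemon [ 0.388 -0.043  0.055]
```

View pics/c.png

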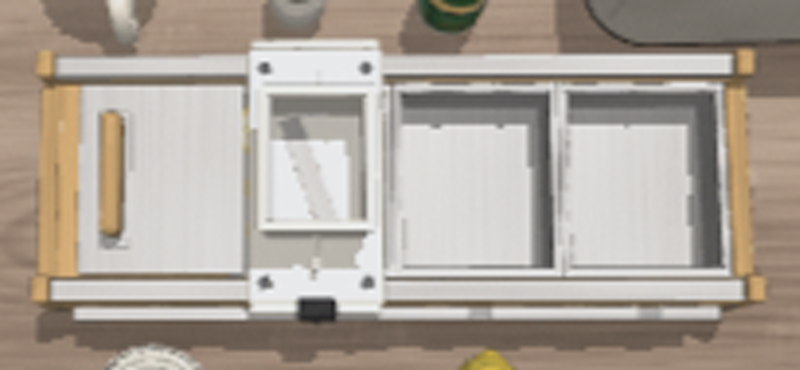

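The crop shows bin 2's and bin 3's notches on the front strip at crop (480,312) and (650,312), and the slicer's roller block at (317,308). I'll measure these to get the station frame.

Run:
```python
from h import *
f=np.load("top.npz");P=f["P"];im=f["im"]
g=im.mean(2)
print(ctrl.tcp_to_grasp)
r0=165+312/3.9
for r in (244,245,246):
    print(r,[(c,int(g[r,c]),P[r,c].round(3)[1],P[r,c].round(3)[2]) for c in list(range(302,316,1))+list(range(346,358))])
m=(g<60); m[:236]=0;m[250:]=0;m[:,:255]=0;m[:,280:]=0
print("roller",np.nanmedian(P[m],0),m.sum(),P[m][:,1].min(),P[m][:,1].max())
# bin dividers at z~.07 along x~.54
row=210
print([(c,int(g[row,c]),*P[row,c].round(3)[1:]) for c in list(range(280,292))+list(range(322,336))+list(range(364,380))])
```

```text
-0.0187
244 [(302, 218, np.float64(-0.024), np.float64(0.067)), (303, 218, np.float64(-0.026), np.float64(0.073)), (304, 213, np.float64(-0.029), np.float64(0.07)), (305, 184, np.float64(-0.031), np.float64(0.07)), (306, 168, np.float64(-0.034), np.float64(0.069)), (307, 167, np.float64(-0.037), np.float64(0.066)), (308, 168, np.float64(-0.039), np.float64(0.067)), (309, 165, np.float64(-0.042), np.float64(0.069)), (310, 164, np.float64(-0.044), np.float64(0.068)), (311, 202, np.float64(-0.047), np.float64(0.068)), (312, 217, np.float64(-0.049), np.float64(0.071)), (313, 216, np.float64(-0.052), np.float64(0.066)), (314, 216, np.float64(-0.054), np.float64(0.071)), (315, 216, np.float64(-0.057), np.float64(0.069)), (346, 214, np.float64(-0.136), np.float64(0.068)), (347, 214, np.float64(-0.137), np.float64(0.073)), (348, 193, np.float64(-0.14), np.float64(0.071)), (349, 172, np.float64(-0.144), np.float64(0.065)), (350, 166, np.float64(-0.145), np.float64(0.071)), (351, 168, np.float64(-0.149), np.float64(0.066)), (352, 167, np.float64(-0.151), np.float64(0.068)), (353, 165, np.float
[... 4385 characters left out ...]
p.float64(-0.197), np.float64(0.045)), (367, 84, np.float64(-0.198), np.float64(0.054)), (368, 77, np.float64(-0.198), np.float64(0.063)), (369, 151, np.float64(-0.197), np.float64(0.074)), (370, 193, np.float64(-0.202), np.float64(0.068)), (371, 141, np.float64(-0.205), np.float64(0.066)), (372, 132, np.float64(-0.207), np.float64(0.066)), (373, 156, np.float64(-0.209), np.float64(0.069)), (374, 152, np.float64(-0.212), np.float64(0.068)), (375, 149, np.float64(-0.215), np.float64(0.068)), (376, 145, np.float64(-0.216), np.float64(0.071)), (377, 161, np.float64(-0.238), np.float64(0.003)), (378, 166, np.float64(-0.242), np.float64(-0.002)), (379, 160, np.float64(-0.244), np.float64(0.001))]
```

Call:
step_arm([
  [3,-3,0,0,0,-6,0],
  [3,-3,0,0,0,-6,0],
  [3,-3,0,0,0,-1,0],
  [3,-3,0,0,0,0,0],
  [3,-3,0,0,0,0,0],
], force=20)

```text
time: 0.52
position: [0.2951, 0.4841, 0.2222]
tool_rot: [-0.708, -3.061, 0.001]
ft_force: [1.3, 0.8, -0.2]
grip_width: 0.707
grip_force: 0.0
```

Bin 2's notch is at y = -0.0385, so the slicer starts about 4 mm in and has about 106 mm to go. My yaw turn went the wrong way, so I'll correct it on the way over.

Call:
step_arm([
  [2.4,-3.2,0,0,0,6,0],
  [2.4,-3.2,0,0,0,6,0],
  [2.4,-3.2,0,0,0,6,0],
  [2.4,-3.2,0,0,0,6,0],
  [2.4,-3.2,0,0,0,1.5,0],
])

```text
time: 0.93
position: [0.4148, 0.3239, 0.2223]
tool_rot: [-0.008, -3.141, 0.0]
ft_force: [0.3, 1.0, 0.8]
grip_width: 0.325
grip_force: 0.0
```

Call:
step_arm([
  [2.4,-3.2,0,0,0,0,0],
  [2.4,-3.2,0,0,0,0,0],
  [2.4,-3.2,0,0,0,0,0],
  [2.4,-3.2,0,0,0,0,0],
  [2.4,-3.2,0,0,0,0,0],
])

```text
time: 1.35
position: [0.5347, 0.1641, 0.2224]
tool_rot: [-0.015, -3.141, -0.0]
ft_force: [0.4, 1.3, -0.4]
grip_width: 0.013
grip_force: 0.0
```

Call:
step_arm([
  [0.6,-1.7,0,0,0,0,0],
  [0,0,-3,0,0,0,0],
  [0,0,-3,0,0,0,0],
  [0,0,-3.7,0,0,0,0],
  [0,0,0,0,0,0,0],
])

```text
time: 1.77
position: [0.5349, 0.1472, 0.1185]
tool_rot: [-0.016, -3.13, 0.008]
ft_force: [-2.1, 0.2, -1.2]
grip_width: 0.009
grip_force: 0.0
```

Call:
step_arm([
  [0,-0.8,0,0,0,0,0],
  [0,-0.8,0,0,0,0,0],
  [0,-0.3,0,0,0,0,0],
  [0,-0.3,0,0,0,0,0],
  [0,-0.2,0,0,0,0,0],
])

```text
time: 2.18
position: [0.5413, 0.1244, 0.1275]
tool_rot: [0.017, 3.139, 0.002]
ft_force: [-0.1, -0.3, -0.7]
grip_width: 0.004
grip_force: 0.0
```

Call:
step_arm([
  [0,-0.3,0,0,0,0,0],
  [0,-0.3,0,0,0,0,0],
  [0,-0.2,0,0,0,0,0],
  [0,-0.2,0,0,0,0,0],
  [0,0,0,0,0,0,0],
])

```text
time: 2.6
position: [0.5401, 0.1144, 0.1256]
tool_rot: [-0.016, -3.142, 0.0]
ft_force: [-0.3, -0.1, -0.8]
grip_width: 0.007
grip_force: 0.0
```

Call:
step_arm([
  [0,-0.2,0,0,0,0,0],
  [0,-0.2,0,0,0,0,0],
  [0,-0.2,0,0,0,0,0],
  [0,0,0,0,0,0,0],
  [0,0,0,0,0,0,0],
])

```text
time: 3.02
position: [0.54, 0.1124, 0.1256]
tool_rot: [0.011, 3.141, 0.006]
ft_force: [0.5, 6.0, -1.7]
grip_width: 0.004
grip_force: 3.1
```

Contact is at TCP y ≈ 0.1125, with the catch holding. The final TCP y should be about 0.006 to 0.009.

Call:
step_arm([
  [0,-0.2,0,0,0,0,0],
  [0,-0.2,0,0,0,0,0],
  [0,-0.2,0,0,0,0,0],
  [0,-0.2,0,0,0,0,0],
  [0,-0.2,0,0,0,0,0],
])

```text
time: 3.43
position: [0.54, 0.1087, 0.1257]
tool_rot: [0.004, 3.14, 0.018]
ft_force: [1.7, 15.9, -2.6]
grip_width: 0.006
grip_force: 7.2
```

Call:
step_arm([
  [0,-0.4,0,0,0,0,0],
  [0,-0.5,0,0,0,0,0],
  [0,-0.5,0,0,0,0,0],
  [0,-0.5,0,0,0,0,0],
  [0,-0.5,0,0,0,0,0],
])

```text
time: 3.85
position: [0.5396, 0.0808, 0.1256]
tool_rot: [-0.008, -3.141, -0.011]
ft_force: [-0.4, 10.3, -1.3]
grip_width: 0.004
grip_force: 5.3
```

Call:
step_arm([
  [0,-0.5,0,0,0,0,0],
  [0,-0.5,0,0,0,0,0],
  [0,-0.5,0,0,0,0,0],
  [0,-0.5,0,0,0,0,0],
  [0,-0.5,0,0,0,0,0],
])

```text
time: 4.27
position: [0.5393, 0.0557, 0.1256]
tool_rot: [-0.008, -3.14, -0.011]
ft_force: [-2.1, 11.0, 0.4]
grip_width: 0.005
grip_force: 5.4
```

Call:
step_arm([
  [0,-0.5,0,0,0,0,0],
  [0,-0.4,0,0,0,0,0],
  [0,-0.4,0,0,0,0,0],
  [0,-0.4,0,0,0,0,0],
  [0,0,0,0,0,0,0],
])

```text
time: 4.68
position: [0.539, 0.0366, 0.1255]
tool_rot: [-0.011, -3.139, -0.007]
ft_force: [-2.6, 7.2, 1.9]
grip_width: 0.002
grip_force: 3.4
```

Call:
step_arm([
  [0,-0.4,0,0,0,0,0],
  [0,-0.4,0,0,0,0,0],
  [0,-0.4,0,0,0,0,0],
  [0,-0.4,0,0,0,0,0],
  [0,0,0,0,0,0,0],
])

```text
time: 5.1
position: [0.5388, 0.0205, 0.1255]
tool_rot: [-0.011, -3.139, -0.007]
ft_force: [-3.4, 4.9, 3.3]
grip_width: 0.008
grip_force: 3.4
```

Call:
step_arm([
  [0,-0.2,0,0,0,0,0],
  [0,-0.2,0,0,0,0,0],
  [0,-0.1,0,0,0,0,0],
  [0,0,0,0,0,0,0],
  [0,0,0,0,0,0,0],
])

```text
time: 5.52
position: [0.5387, 0.0161, 0.1254]
tool_rot: [-0.011, -3.138, -0.008]
ft_force: [-3.4, 8.9, 2.8]
grip_width: 0.005
grip_force: 4.1
```

Call:
step_arm([
  [0,-0.2,0,0,0,0,0],
  [0,-0.1,0,0,0,0,0],
  [0,-0.1,0,0,0,0,0],
  [0,0,0,0,0,0,0],
  [0,0,0,0,0,0,0],
])

```text
time: 5.93
position: [0.5397, 0.0084, 0.1254]
tool_rot: [-0.014, -3.141, -0.001]
ft_force: [-1.8, 2.8, 0.3]
grip_width: 0.006
grip_force: 1.0
```

```bash
cat > m.py <<'E'
from h import *
im,d,p=grab("top");P=cloud(d,p);z=P[...,2];v,u=np.mgrid[:384,:512]
reg=(d>0)&(v>170)&(v<255)&(u>190)&(u<385)
g=im.mean(2)
m=(g<60)&(v>236)&(v<250)&(u>255)&(u<345)&(P[...,2]>.09)&(P[...,2]<.11)
if m.sum(): print("roller",np.median(P[m],0).round(4),m.sum(),P[m][:,1].min(),P[m][:,1].max(),"goal y -0.0385")
for l,mm in(("chute",reg&(abs(z-.163)<.006)&(P[...,0]>.49)&(P[...,0]<.59)),("pull",reg&(abs(z-.106)<.007)&(abs(P[...,0]-.54)<.045))):
    q=P[mm]
    if len(q)>5: print(l,len(q),np.percentile(q,[2,98],axis=0).round(4)[:,:2].tolist())
cv2.imwrite("pics/now.png",cv2.resize(im[165:260,185:390,::-1],None,fx=3.9,fy=3.9))
E
python3 m.py
```

```text
pull 177 [[0.5059, 0.1937], [0.58, 0.2068]]
```

The force dropped and the slicer moved ahead by itself, so it was probably drawn in. I'll back off and look.

Call:
step_arm([
  [0,1.5,0,0,0,0,0],
  [0,2,0,0,0,0,0],
  [0,2.5,0,0,0,0,0],
  [0,3,2,0,0,0,0],
  [0,0.5,4,0,0,0,0],
])

```text
time: 6.4
position: [0.5368, 0.1075, 0.1815]
tool_rot: [-0.006, -3.133, 0.003]
ft_force: [-0.2, 1.9, -0.3]
grip_width: 0.007
grip_force: 0.0
```

Call:
step_arm([
  [0,2,3.5,0,0,0,0],
  [0,4,0,0,0,0,0],
  [0,4,0,0,0,0,0],
  [0,3,0,0,0,0,0],
  [0,0,0,0,0,0,0],
])

```text
time: 6.82
position: [0.5389, 0.2413, 0.2203]
tool_rot: [-0.001, 3.141, 0.005]
ft_force: [-1.1, 0.7, -0.5]
grip_width: 0.009
grip_force: 0.0
```

```bash
python3 m.py
```

```text
roller [ 0.449  -0.0356  0.0994] 21 -0.0454251053221375 -0.02332146107736008 goal y -0.0385
chute 371 [[0.4962, -0.0718], [0.5825, -0.0004]]
pull 179 [[0.4974, -0.0661], [0.5781, 0.2066]]
```

View pics/now.png

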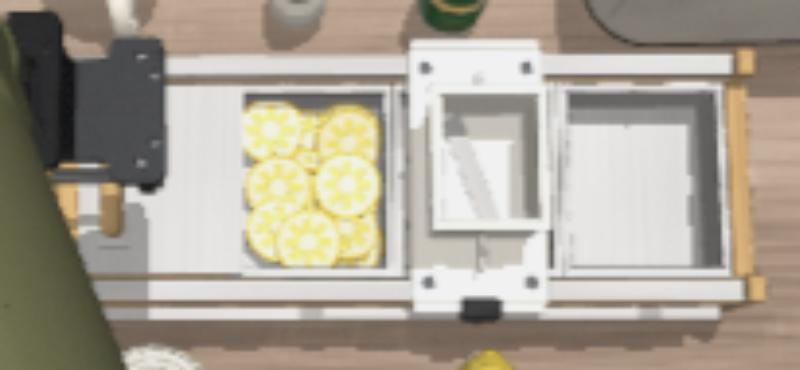

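The slicer is over bin 2, with the roller at crop (480,308) against the notch at (480,312), and the lemon slices are exposed. Displacement reads about 104 mm, so I'll cross-check that it's seated with the scene camera and a finer look.

Run:
```python
from h import *
im,d,p=grab("scene");P=cloud(d,p)
o=np.load("scene.npz")
def c(P,d,a):
    m=(d>0)&(abs(P[...,2]-.163)<.006)&(P[...,0]>.49)&(P[...,0]<.59)&(P[...,1]>a-.06)&(P[...,1]<a+.06)
    return m.sum(),np.percentile(P[m],[2,50,98],axis=0).round(4)[:,:2].tolist()
print(c(o["P"],o["d"],.068),c(P,d,-.037))
# image shift of template via phase correlation in top view (chute-top, z=.163)
im2,d2,p2=grab("top");o2=np.load("top.npz")["im"]
T=cv2.cvtColor(o2,cv2.COLOR_RGB2GRAY)[176:246,248:284];I=cv2.cvtColor(im2,cv2.COLOR_RGB2GRAY)
T=cv2.resize(T,None,fx=8,fy=8,interpolation=2);I=cv2.resize(I[165:260,270:350],None,fx=8,fy=8,interpolation=2)
# roller block + plate front screws strip only (z~.093): rows 233..246
s=T[(232-176)*8:,:];r=cv2.matchTemplate(I,s,5);_,val,_,loc=cv2.minMaxLoc(r)
print(val,"shift px",loc[0]/8+270-248, "mm at z.093",(loc[0]/8+22)*(1000*d2[240,308])/416.9, d2[240,308])
print(ctrl.get_state()["position"])
```

```text
(np.int64(373), [[0.4944, 0.0313], [0.5382, 0.0682], [0.5829, 0.1037]]) (np.int64(430), [[0.4924, -0.0732], [0.5365, -0.0383], [0.5812, -0.0021]])
0.9809011816978455 shift px 42.0 mm at z.093 104.50288 1.0373155
[0.54079509 0.23164087 0.22033172]
```

Call:
step_arm([
  [0,-4,0,0,0,0,0],
  [0,-4,0,0,0,0,0],
  [0,-4,0,0,0,0,0],
  [0,-4,0,0,0,0,0],
  [0,-3.6,0,0,0,0,0],
])

```text
time: 7.38
position: [0.5398, 0.0312, 0.2209]
tool_rot: [0.023, 3.141, -0.001]
ft_force: [0.4, -0.7, 0.1]
grip_width: 0.002
grip_force: 0.0
```

Call:
step_arm([
  [0,0,-3,0,0,0,0],
  [0,0,-3,0,0,0,0],
  [0,0,-3.5,0,0,0,0],
  [0,0,0,0,0,0,0],
  [0,0,0,0,0,0,0],
])

```text
time: 7.8
position: [0.5388, 0.0346, 0.1247]
tool_rot: [-0.02, -3.138, 0.003]
ft_force: [0.2, -0.6, 0.6]
grip_width: 0.009
grip_force: 0.0
```

Call:
step_arm([
  [0,-0.6,0,0,0,0,0],
  [0,-0.5,0,0,0,0,0],
  [0,-0.3,0,0,0,0,0],
  [0,-0.2,0,0,0,0,0],
  [0,0,0,0,0,0,0],
])

```text
time: 8.22
position: [0.5408, 0.0201, 0.1267]
tool_rot: [0.017, 3.14, 0.0]
ft_force: [0.7, -0.9, 0.1]
grip_width: 0.005
grip_force: 0.0
```

Call:
step_arm([
  [0,-0.3,0,0,0,0,0],
  [0,-0.3,0,0,0,0,0],
  [0,-0.3,0,0,0,0,0],
  [0,-0.2,0,0,0,0,0],
  [0,0,0,0,0,0,0],
])

```text
time: 8.63
position: [0.5401, 0.0092, 0.1255]
tool_rot: [-0.016, -3.141, 0.0]
ft_force: [0.7, -0.6, -1.0]
grip_width: 0.006
grip_force: 0.0
```

Call:
step_arm([
  [0,-0.1,0,0,0,0,0],
  [0,-0.1,0,0,0,0,0],
  [0,0,0,0,0,0,0],
  [0,0,0,0,0,0,0],
  [0,0,0,0,0,0,0],
])

```text
time: 9.05
position: [0.5401, 0.0081, 0.1256]
tool_rot: [-0.015, -3.142, -0.0]
ft_force: [0.5, 0.7, -0.1]
grip_width: 0.004
grip_force: 0.1
```

Contact is starting, so next come small presses.

Call:
step_arm([
  [0,-0.2,0,0,0,0,0],
  [0,0,0,0,0,0,0],
  [0,0,0,0,0,0,0],
  [0,0,0,0,0,0,0],
  [0,0,0,0,0,0,0],
])

```text
time: 9.47
position: [0.5401, 0.0061, 0.1256]
tool_rot: [-0.015, -3.142, -0.0]
ft_force: [0.2, 1.5, -0.6]
grip_width: 0.003
grip_force: 0.7
```

Call:
step_arm([
  [0,-0.1,0,0,0,0,0],
  [0,0,0,0,0,0,0],
  [0,0,0,0,0,0,0],
  [0,0,0,0,0,0,0],
  [0,0,0,0,0,0,0],
])

```text
time: 9.88
position: [0.5401, 0.0057, 0.1255]
tool_rot: [-0.014, -3.141, -0.001]
ft_force: [-0.5, 4.7, -0.8]
grip_width: 0.006
grip_force: 2.3
```

Call:
step_arm([
  [0,-0.1,0,0,0,0,0],
  [0,0,0,0,0,0,0],
  [0,0,0,0,0,0,0],
  [0,0,0,0,0,0,0],
  [0,0,0,0,0,0,0],
])

```text
time: 10.3
position: [0.5401, 0.0054, 0.1255]
tool_rot: [-0.013, -3.141, -0.003]
ft_force: [-1.2, 5.7, 0.7]
grip_width: 0.001
grip_force: 3.0
```

Run:
```python
from h import *
im2,d2,p2=grab("top");o2=np.load("top.npz")["im"]
g=lambda i:cv2.cvtColor(i,cv2.COLOR_RGB2GRAY)
s=cv2.resize(g(o2)[232:246,248:284],None,fx=16,fy=16,interpolation=2);I=cv2.resize(g(im2)[225:255,270:350],None,fx=16,fy=16,interpolation=2)
_,v,_,l=cv2.minMaxLoc(cv2.matchTemplate(I,s,5));print(v,"mm",(l[0]/16+22)*1037.3/416.9)
```

```text
0.24331918358802795 mm 58.31546833773088
```

It holds at 5.7 N with almost no motion. I'll retreat and measure again.

Call:
step_arm([
  [0,1.5,0,0,0,0,0],
  [0,2,0,0,0,0,0],
  [0,2.5,0,0,0,0,0],
  [0,3,2,0,0,0,0],
  [0,1,4,0,0,0,0],
])

```text
time: 10.77
position: [0.5367, 0.1065, 0.1816]
tool_rot: [-0.01, -3.133, 0.005]
ft_force: [0.1, 1.8, -0.4]
grip_width: 0.003
grip_force: 0.0
```

Call:
step_arm([
  [0,2,3.5,0,0,0,0],
  [0,4,0,0,0,0,0],
  [0,4,0,0,0,0,0],
  [0,3,0,0,0,0,0],
  [0,0,0,0,0,0,0],
])

```text
time: 11.18
position: [0.5389, 0.2414, 0.2203]
tool_rot: [0.0, 3.141, 0.003]
ft_force: [-0.9, 1.1, -0.8]
grip_width: 0.006
grip_force: 0.0
```

```bash
python3 m.py
python3 - <<'E'
from h import *
g=lambda i:cv2.cvtColor(i,cv2.COLOR_RGB2GRAY)
o2=np.load("top.npz")["im"]
s=cv2.resize(g(o2)[232:246,248:284],None,fx=16,fy=16,interpolation=2)
for k in range(2):
    im2,d2,p2=grab("top")
    I=cv2.resize(g(im2)[225:255,270:350],None,fx=16,fy=16,interpolation=2)
    _,v,_,l=cv2.minMaxLoc(cv2.matchTemplate(I,s,5));print(v,"mm",(l[0]/16+22)*1037.3/416.9)
print(d2[238:243,306:311].round(3))
cv2.imwrite("pics/strip.png",cv2.resize(im2[225:255,280:360,::-1],None,fx=10,fy=10,interpolation=2))
E
```

```text
roller [ 0.4489 -0.0378  0.0984] 21 -0.04829516419448616 -0.025701836388454764 goal y -0.0385
chute 376 [[0.4962, -0.0737], [0.5827, -0.0027]]
pull 174 [[0.4973, -0.068], [0.5782, 0.2065]]
0.9802583456039429 mm 106.67843007915567
0.9801382422447205 mm 106.67843007915567
[[1.043 1.036 1.04  1.039 1.039]
 [1.04  1.037 1.039 1.037 1.038]
 [1.037 1.039 1.038 1.039 1.037]
 [1.034 1.037 1.037 1.036 1.038]
 [0.    1.032 1.028 1.031 1.034]]
```

View pics/strip.png

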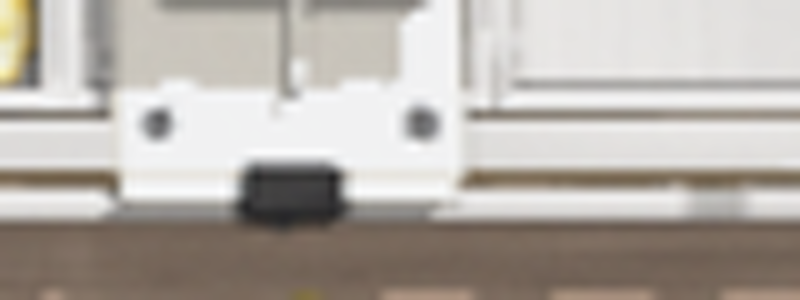

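The gentle press moved it 2 mm, to 106.7 mm, and it stayed there. I'll press once more under 8 N: if it's seated, it won't move.

Call:
step_arm([
  [0,-4,0,0,0,0,0],
  [0,-4,0,0,0,0,0],
  [0,-4,0,0,0,0,0],
  [0,-4,0,0,0,0,0],
  [0,-4,0,0,0,0,0],
])

```text
time: 11.75
position: [0.5396, 0.0287, 0.2209]
tool_rot: [0.021, 3.141, -0.001]
ft_force: [0.1, -0.4, 0.3]
grip_width: 0.006
grip_force: 0.0
```

Call:
step_arm([
  [0,0,-3,0,0,0,0],
  [0,0,-3,0,0,0,0],
  [0,0,-3.5,0,0,0,0],
  [0,0,0,0,0,0,0],
  [0,0,0,0,0,0,0],
])

```text
time: 12.17
position: [0.5386, 0.0314, 0.1247]
tool_rot: [-0.02, -3.138, 0.003]
ft_force: [0.3, 0.7, 0.8]
grip_width: 0.006
grip_force: 0.0
```

Call:
step_arm([
  [0,-0.6,0,0,0,0,0],
  [0,-0.5,0,0,0,0,0],
  [0,-0.3,0,0,0,0,0],
  [0,-0.2,0,0,0,0,0],
  [0,0,0,0,0,0,0],
])

```text
time: 12.58
position: [0.5408, 0.0171, 0.1267]
tool_rot: [0.017, 3.14, 0.0]
ft_force: [0.2, 0.1, 0.7]
grip_width: 0.009
grip_force: 0.0
```

Call:
step_arm([
  [0,-0.4,0,0,0,0,0],
  [0,-0.3,0,0,0,0,0],
  [0,-0.2,0,0,0,0,0],
  [0,0,0,0,0,0,0],
  [0,0,0,0,0,0,0],
])

```text
time: 13.0
position: [0.5401, 0.0088, 0.1255]
tool_rot: [-0.015, -3.141, -0.0]
ft_force: [-0.1, -0.1, -0.9]
grip_width: 0.008
grip_force: 0.0
```

Call:
step_arm([
  [0,-0.2,0,0,0,0,0],
  [0,0,0,0,0,0,0],
  [0,0,0,0,0,0,0],
  [0,0,0,0,0,0,0],
  [0,0,0,0,0,0,0],
])

```text
time: 13.42
position: [0.5401, 0.007, 0.1256]
tool_rot: [-0.015, -3.142, -0.0]
ft_force: [0.2, -0.1, 0.0]
grip_width: 0.007
grip_force: 0.0
```

Call:
step_arm([
  [0,-0.1,0,0,0,0,0],
  [0,0,0,0,0,0,0],
  [0,0,0,0,0,0,0],
  [0,0,0,0,0,0,0],
  [0,0,0,0,0,0,0],
])

```text
time: 13.83
position: [0.5401, 0.006, 0.1256]
tool_rot: [0.015, 3.142, 0.0]
ft_force: [0.6, 0.1, -0.9]
grip_width: 0.006
grip_force: 0.1
```

Call:
step_arm([
  [0,-0.1,0,0,0,0,0],
  [0,0,0,0,0,0,0],
  [0,0,0,0,0,0,0],
  [0,0,0,0,0,0,0],
  [0,0,0,0,0,0,0],
])

```text
time: 14.25
position: [0.5401, 0.0057, 0.1256]
tool_rot: [0.014, 3.142, 0.001]
ft_force: [0.0, 2.6, -0.6]
grip_width: 0.007
grip_force: 1.7
```

Call:
step_arm([
  [0,-0.1,0,0,0,0,0],
  [0,0,0,0,0,0,0],
  [0,0,0,0,0,0,0],
  [0,0,0,0,0,0,0],
  [0,0,0,0,0,0,0],
])

```text
time: 14.67
position: [0.5401, 0.0055, 0.1256]
tool_rot: [-0.013, -3.142, -0.003]
ft_force: [0.1, 6.0, 0.3]
grip_width: 0.008
grip_force: 2.7
```

It stops at the same place both times, and the absolute position matches the bin 2 notch within about 1.5 mm, so it's seated. Next is the cover: finger behind the pull, with contact expected at TCP y ≈ 0.219 and shut at about 0.119.

Call:
step_arm([
  [0,2,0,0,0,0,0],
  [0,2.5,0,0,0,0,0],
  [0,2.5,2,0,0,0,0],
  [0,3,2,0,0,0,0],
  [0,4,0,0,0,0,0],
])

```text
time: 15.08
position: [0.5432, 0.1414, 0.1698]
tool_rot: [0.024, 3.135, -0.001]
ft_force: [1.5, -0.4, 0.1]
grip_width: 0.001
grip_force: 0.0
```

Call:
step_arm([
  [0,4,0,0,0,0,0],
  [0,4,0,0,0,0,0],
  [0,1.2,0,0,0,0,0],
  [0,0,0,0,0,0,0],
  [0,0,0,0,0,0,0],
])

```text
time: 15.5
position: [0.5403, 0.2351, 0.1652]
tool_rot: [0.014, 3.141, -0.003]
ft_force: [0.2, -1.1, 0.5]
grip_width: 0.008
grip_force: 0.0
```

```bash
python3 m.py;python3 -c "
from h import *
print(ctrl.get_state()['position'])"
```

```text
roller [ 0.4492 -0.0391  0.1003] 28 -0.04835514115548629 -0.025431911968805215 goal y -0.0385
chute 373 [[0.496, -0.0738], [0.5825, -0.0028]]
pull 162 [[0.4974, -0.0683], [0.5783, 0.2064]]
[0.54069213 0.23364787 0.16537111]
```

The slicer didn't move under the second press. Now I'll lower behind the pull and push the cover.

Call:
step_arm([
  [0,0.2,-2.5,0,0,0,0],
  [0,0,-2.5,0,0,0,0],
  [0,0,-1.5,0,0,0,0],
  [0,0,-0.9,0,0,0,0],
  [0,0,0,0,0,0,0],
])

```text
time: 15.97
position: [0.5394, 0.2348, 0.0896]
tool_rot: [-0.02, -3.139, 0.004]
ft_force: [-0.5, -0.9, 0.2]
grip_width: -0.001
grip_force: 0.0
```

Call:
step_arm([
  [0,-0.4,0,0,0,0,0],
  [0,-0.4,0,0,0,0,0],
  [0,-0.4,0,0,0,0,0],
  [0,-0.4,0,0,0,0,0],
  [0,-0.4,0,0,0,0,0],
])

```text
time: 16.38
position: [0.5407, 0.2173, 0.0925]
tool_rot: [0.016, 3.14, 0.001]
ft_force: [-0.0, -0.2, 0.3]
grip_width: 0.005
grip_force: 0.0
```

Call:
step_arm([
  [0,-0.5,0,0,0,0,0],
  [0,-0.6,0,0,0,0,0],
  [0,-0.7,0,0,0,0,0],
  [0,-0.7,0,0,0,0,0],
  [0,-0.7,0,0,0,0,0],
])

```text
time: 16.8
position: [0.5401, 0.1853, 0.0917]
tool_rot: [0.015, 3.141, 0.0]
ft_force: [-0.1, 2.1, 0.9]
grip_width: 0.003
grip_force: 0.7
```

Call:
step_arm([
  [0,-0.7,0,0,0,0,0],
  [0,-0.7,0,0,0,0,0],
  [0,-0.7,0,0,0,0,0],
  [0,-0.6,0,0,0,0,0],
  [0,-0.5,0,0,0,0,0],
])

```text
time: 17.22
position: [0.5399, 0.1529, 0.0914]
tool_rot: [-0.016, -3.141, 0.0]
ft_force: [-0.7, 1.5, 0.4]
grip_width: 0.003
grip_force: 0.7
```

Call:
step_arm([
  [0,-0.5,0,0,0,0,0],
  [0,-0.5,0,0,0,0,0],
  [0,-0.4,0,0,0,0,0],
  [0,-0.4,0,0,0,0,0],
  [0,-0.4,0,0,0,0,0],
])

```text
time: 17.63
position: [0.54, 0.1316, 0.0914]
tool_rot: [-0.015, -3.141, -0.0]
ft_force: [-0.0, 1.8, -0.4]
grip_width: 0.002
grip_force: 0.6
```

Call:
step_arm([
  [0,-0.3,0,0,0,0,0],
  [0,-0.3,0,0,0,0,0],
  [0,-0.2,0,0,0,0,0],
  [0,-0.2,0,0,0,0,0],
  [0,-0.2,0,0,0,0,0],
])

```text
time: 18.05
position: [0.5401, 0.1198, 0.0915]
tool_rot: [0.015, 3.142, 0.0]
ft_force: [-1.2, 0.8, -0.3]
grip_width: 0.005
grip_force: 0.6
```

Call:
step_arm([
  [0,-0.2,0,0,0,0,0],
  [0,-0.2,0,0,0,0,0],
  [0,-0.1,0,0,0,0,0],
  [0,0,0,0,0,0,0],
  [0,0,0,0,0,0,0],
])

```text
time: 18.47
position: [0.5401, 0.1163, 0.0916]
tool_rot: [0.014, 3.141, 0.003]
ft_force: [-1.2, 5.8, -1.7]
grip_width: 0.005
grip_force: 2.6
```

The cover reached its stop. With the chute lip included, pull to chute is 139.6 mm, against 140 expected. One more small press, then I'll retreat and check.

Call:
step_arm([
  [0,-0.1,0,0,0,0,0],
  [0,-0.1,0,0,0,0,0],
  [0,-0.1,0,0,0,0,0],
  [0,0,0,0,0,0,0],
  [0,0,0,0,0,0,0],
])

```text
time: 18.88
position: [0.5401, 0.1162, 0.0917]
tool_rot: [0.011, 3.141, 0.008]
ft_force: [0.0, 10.2, -3.0]
grip_width: -0.001
grip_force: 5.1
```

Call:
step_arm([
  [0,1.5,0,0,0,0,0],
  [0,2.5,0,0,0,0,0],
  [0,2,2.5,0,0,0,0],
  [0,1,4,0,0,0,0],
  [-1,1,3.5,0,0,0,0],
])

```text
time: 19.3
position: [0.5313, 0.1912, 0.1926]
tool_rot: [0.016, 3.14, -0.005]
ft_force: [0.8, 0.3, 0.5]
grip_width: 0.006
grip_force: 0.0
```

Call:
step_arm([
  [-2,3.5,1,0,0,0,0],
  [-2,3.5,0,0,0,0,0],
  [-2,3.5,0,0,0,0,0],
  [-2,3.5,0,0,0,0,0],
  [0,0,0,0,0,0,0],
])

```text
time: 19.72
position: [0.4448, 0.3401, 0.2017]
tool_rot: [0.004, -3.14, -0.006]
ft_force: [-1.6, -0.1, 0.3]
grip_width: 0.005
grip_force: 0.0
```

```bash
python3 m.py
python3 - <<'E'
from h import *
im,d,p=grab("top");cv2.imwrite("pics/end.png",im[...,::-1])
P=cloud(d,p);m=(d>0)&(abs(P[...,2]-.106)<.007)&(abs(P[...,0]-.54)<.045)&(P[...,1]>.07)&(P[...,1]<.14)
print(m.sum(),np.percentile(P[m],[2,98],axis=0).round(4).tolist())
E
```

```text
roller [ 0.4493 -0.0392  0.0996] 32 -0.04821138369816647 -0.02535564040523407 goal y -0.0385
chute 373 [[0.4962, -0.0737], [0.5826, -0.0028]]
pull 256 [[0.4975, -0.0681], [0.5783, 0.1067]]
152 [[0.5034, 0.0959, 0.1024], [0.5783, 0.1067, 0.1103]]
```

View pics/end.png

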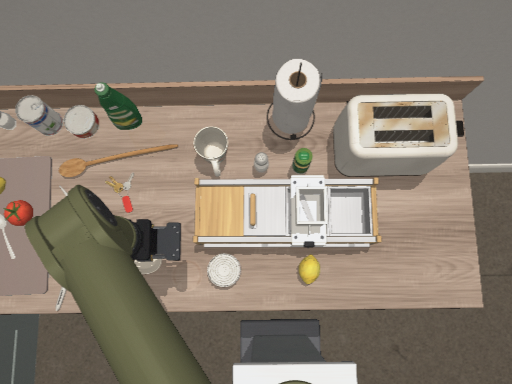

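The end view shows the cover shut over bin 1, with its pull at (252,210), and the slicer over bin 2 at (310,210). Pull to chute measures 139.5 mm against 140 expected, and nothing else has moved.

```bash
python3 -c "
from bench import ctrl
print(ctrl.close_job())"
```

```text
the job is handed in; nothing more can be done
None
```

The job is handed in: the slicer is in the catch over the second bin, the cover is fully shut over the full first bin, and the things around the station look untouched, with about 20 s of the 51 s used.

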